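# Dock the build plate and start the station

## Task

Slide the build plate out of its storage bay by the orange tab, let go of it on the table and take it again by the orange rib on its top; then lower it over the two pins of the black dock, without dropping it, until it rests flush, and let go. Only when it is down, twist the red start knob clockwise all the way to its stop and release it so that it springs back. Leave the other loose things as they stand.

Things in the scene. Friction and masses are not known exactly. Their poses are not given: they have to be found in the camera images.
- plate: Dark gold build plate with flat white prints (at most 4 high), 150 (own x) x 110 (y) x 8 thick, 0.3 to 0.6 kg. Origin: centre of the 150 x 110 underside; z up. Orange pull tab beyond its -x edge, orange grip rib on its middle, through holes 13 wide at (58, 38) and (-40, -38). Starts flat on the table in the storage bay, tab and front 50 sticking out, rib under the roof. (All mm.)
- tab_grip (a point): Middle of the plate's orange pull tab, 95 along -x from the plate's origin and 12 above its underside; axes as the plate's. The tab is 40 (x, from -75 to -115) x 36 (y) x 20 high from the underside. On the table it can be pinched across y from above. (All mm.)
- rib_grip (a point): Middle of the plate's orange grip rib, straight above the plate's origin, 30 above the underside; axes as the plate's. The rib is 64 (x) x 16 (y), its top 40 above the underside. Pinch across y from above. (All mm.)
- rack: Blue fixed storage bay: roof (underside 46, top 52 above the table), two side walls, back wall, no floor. Open to its own -x, roughly facing the robot; 120 clear in y. Origin on the table, where the plate's origin starts (within 4). Roof and walls run from x = -27 to 83. The plate slides out along -x; after a slide of 110 it is wholly clear of the roof. (All mm.)
- dock_seat (a point): Centre of the seating face (top) of the black fixed dock, 25 above the table; axes of the dock, z up. Steel pins, diameter 10, tapered tips, stand 22 above the face at (58, 38) and (-40, -38). The seated plate has its origin here and its axes parallel to these, its tab to the dock's -x, which roughly faces the robot. (All mm.)
- dock_guard (a point): Middle of the gap at the dock's -x end, 108 along -x from the seat at seat height, where the tab goes down between two grey guard blocks (45 long in x, 52 apart in y, tops 43 above the seat). Fingers that hold the tab do not fit in; lower the plate by its rib. (All mm.)
- knob_grip (a point): Point on the axis of the red bar knob of the start switch, 79 above the table; turns with the knob, x along the bar. The bar is 64 (x) x 16 (y), from 61 to 91 above the table, on a black round foot, diameter 68, on the white fixed control box, 110 x 110, top 50 above the table. (All mm.)
- start_knob (a joint): Angle of the start knob: 0 at rest, grows clockwise as seen from above to its stop at 1.2 rad; a spring (about 0.04 N m at rest, 0.18 N m at the stop) takes it back to 0 when released.
- spool: Bystander, loose: small filament spool lying flat, blue with black flanges, diameter 100, 50 high (mm); origin at its underside. Leave it.
- skull: Bystander, loose: white printed skull on a black 50 x 60 foot, 86 high (mm); origin at its underside. Leave it.
- bottle: Bystander, loose: blue bottle with a white cap, diameter 60, 160 high (mm); origin at its underside. Leave it.
- scraper: Bystander, loose: scraper lying flat, about 200 long (mm); origin at its underside. Leave it.
- cup: Bystander, loose: open grey cup, rim diameter 76, 90 high (mm); origin at its underside. Leave it.
- carton: Bystander, loose: cardboard box 90 x 70 x 50 high (mm); origin at its underside. Leave it.
Things that resemble listed ones, but are neither listed nor needed, are in the scene too. Leave any turquoise look-alike of the plate alone. Of the things that look like the part that bears knob_grip, the smaller one is meant.

How it is judged:
On the way, in this order (a step that is already met when the one before it is completed fails the run):
1. the plate has been slid at least 60 mm from its start and lies flat on the table, let go (distance of plate from where it was at the start of the episode above 0.06 m and height (world z) of plate below 0.006 m and angle between plate's own z axis and vertical below 0.05 rad and contact force between the fingers and plate below 0.1 N), for 0.1 s.
2. the plate rests flush over the dock's pins, let go (x of plate in the frame of dock_seat between -0.006 and 0.006 m and y of plate in the frame of dock_seat between -0.006 and 0.006 m and z of plate in the frame of dock_seat between -0.004 and 0.004 m and angle between plate's own z axis and vertical below 0.035 rad and angle between the x axis of plate and the x axis of dock_seat, either way round below 0.06 rad and contact force between the fingers and plate below 0.1 N), for 0.2 s.
3. the start knob is twisted to its stop with the plate seated (x of plate in the frame of dock_seat between -0.006 and 0.006 m and y of plate in the frame of dock_seat between -0.006 and 0.006 m and z of plate in the frame of dock_seat between -0.004 and 0.004 m and angle between plate's own z axis and vertical below 0.035 rad and angle between the x axis of plate and the x axis of dock_seat, either way round below 0.06 rad and value of joint start_knob above 1.1 rad), for 0.05 s.
At the end, for the whole second after the job is handed in: The plate lies over the dock's pins, released and at rest: its origin within 6 mm (x, y) and 4 mm (height) of the dock's seat, level within 2 degrees, in line within 3.4 degrees; the start knob has been to its stop (past 1.1 of 1.2 rad) and is back within 0.1 rad of rest (all of step 2 and value of joint start_knob below 0.1 rad and linear speed of plate below 0.02 m/s); the robot touches nothing.
It fails at once if the start knob is turned (past 0.5 rad) while the plate is not seated (value of joint start_knob above 0.5 rad and not (x of plate in the frame of dock_seat between -0.006 and 0.006 m and y of plate in the frame of dock_seat between -0.006 and 0.006 m and z of plate in the frame of dock_seat between -0.004 and 0.004 m and angle between plate's own z axis and vertical below 0.035 rad and angle between the x axis of plate and the x axis of dock_seat, either way round below 0.06 rad)).
It fails at once if the plate is dropped (moves faster than 0.6 m/s unheld, a fall of about 18 mm) (contact force between the fingers and plate below 0.1 N and linear speed of plate above 0.6 m/s).
It fails at once if a bystander is moved more than 40 mm (distance of any of spool, skull, bottle, scraper, cup, carton from where it was at the start of the episode above 0.04 m).
It also fails if it takes over 67 s, if anything falls off the work surface, if the arm or the gripper's body presses on something with over 40 N, if the wrist force passes 120 N, or if a joint passes its speed limit or range.

## Robot

A 6-joint arm with a two-finger parallel gripper is mounted at the origin on the work surface. World frame = base frame: x ahead of the robot, y to its left, z up, the work surface at z = 0. Lengths are in m, angles in rad, forces in N, time in s.
With the tool pointing down it reaches from about 0.325 to 0.85 m from the base axis. Payload 15.5 kg.
Tool frame: the origin (TCP) lies on the centre line of the jaws, within the pads' length; the fingertips stand 25 mm ahead of it and the grasp point (between the pads) lies 6 mm ahead of it; z points along the fingers, y is the line along which they close (so a half turn about z gives the same grasp; the last joint's range is limited). The gripper opens to 91 mm and grips with 3 to 60 N. Pads are 32 mm wide; open, the fingers measure 118 mm over their backs; the gripper's body (76 mm by 178 mm) begins 60 mm behind the grasp point.
Start: joints at [-1.28, 0.494, 1.345, -0, 1.302, -0.096], TCP at [0.236, -0.579, 0.239] pointing down, gripper open.
Joint ranges: [-2.91, 2.91], [-0.82, 2.16], [0.22, 2.67], [-1.22, 4.37], [0.12, 2.79], [-3.08, 3.08]. Speed limits (rad/s): [1.89, 1.89, 2.57, 3.01, 3.01, 3.01].

## Interface

Orientations are given as [roll, pitch, yaw] about the fixed x, y, z axes, in that order (R = Rz(yaw) Ry(pitch) Rx(roll)).
In Python, from workcell import * gives the robot as it stands. The module is installed in compiled form; this text tells all that it offers.
- The arm moves only by the tool servo_tool, never from a script. Its argument "series" is a list of rows, each a list of 3 entries, a list of its own where there are three numbers: the shift along the tool's x, y, z in mm, then the turn, a rotation vector about the tool's x, y, z in rad, then the closure, from -1 (fully open) to 1 (shut). A call has 1 to 8 rows; each row shifts and turns the commanded pose from where the row before left it, along the tool's axes as they then stand; what a row does not reach is not made up. A row lasts 1/8 s, in which the tool goes at most 62.5 mm and 10.7 degrees, less where a joint would pass 70% of its speed; a pose out of reach is approached as far as the arm can. A call is refused whole if a number of a shift passes 62.5 or a number of a turn 0.188, either way. A call with a gripper value outside its range is refused whole. The fingers move at their own pace and stop on an object; the grip force is fixed at half the most. Time passes only in rows, so rows that do not move let the fingers close. It gives the time, the measured TCP pose, the force, the opening and the grip force at its end, in the units of the state.
- get_obs(): the state, without advancing time (a new reading comes with each control period).
- camera(name): name is "scene" or "top"; returns (picture, depth): 420x560x3 uint8, red, green, blue; 420x560 float32, m along the optical axis (not along the pixel's ray), 0 where there is no reading.
- camera_info(name): a dict with "K" (3x3 intrinsics, pixels), "R" (3x3) and "t" (3): a world point X has camera coordinates R X + t. Camera axes: x right, y down, z forward; pixel columns grow to the right and rows downward; lengths in m; the calibration is good to about 2 mm. A picture is of the moment at which its call begins. camera_info takes no time and is no camera call.
- finish_job(): hands the job in; it is judged then, once.
The state is a dict: "time_s": time; "joint_pos": joint angles; "dq": joint speeds; "joint_torque": joint torques, N m; "ee_pos": TCP position; "tcp_rot": TCP orientation; "wrist_force": force on the tool from outside, world axes, zero at the start; "wrist_torque": the same for the moment, N m; "grip_width": finger opening in m; "finger_force": force on a finger pad.
Only numpy, scipy, OpenCV 4.12 (cv2) and the standard library are available. Lean on these libraries where they do the work, as an engineer would, in place of code of your own. Each camera call takes 0.05 s, during which the arm holds its last target. There are 200 camera calls.

## Working session

There is one attempt and no reset: what is moved stays moved. The work goes in short steps, Python scripts to look and compute and a tool call to move; the robot and the scene stay as the last step left them, time stands still between calls to the robot, and variables do not carry over. Pictures are saved under pics/ and viewed, at most 10 in all, crops included, and the job is handed in when it is done.

Besides the shell and the picture viewer there is one more tool, called after "Request:" as a command line: name --argument value ..., lists and objects as JSON in quotes. servo_tool: Moves the arm, as the interface text tells. Its arguments: {"type":"object","properties":{"series":{"type":"array","items":{"type":"array"}}},"required":["series"]}

```bash
mkdir -p pics; python3 - <<'E'
from workcell import *
import cv2,numpy as np
for n in("scene","top"):
    p,d=camera(n); np.savez(f"pics/{n}0.npz",p=p,d=d)
    cv2.imwrite(f"pics/{n}0.png",cv2.resize(p[:,:,::-1],(784,588),interpolation=cv2.INTER_CUBIC))
    i=camera_info(n); print(n,i["K"],i["R"],i["t"])
print(get_obs())
E
```

```text
scene [[479.32514967   0.         279.55750313]
 [  0.         479.32514967 208.33840156]
 [  0.           0.           1.        ]] [[-0.45828994  0.88879894 -0.00260419]
 [ 0.75858964  0.38962015 -0.52224314]
 [-0.4631545  -0.24131429 -0.85279266]] [ 0.2360028  -0.3567086   1.96433273]
top [[524.24547535   0.         278.08088755]
 [  0.         524.24547535 202.0432196 ]
 [  0.           0.           1.        ]] [[-0.00499018 -0.99990805  0.01260928]
 [-0.98244822  0.00255097 -0.18651807]
 [ 0.18646875 -0.01331872 -0.98237061]] [-0.007551    0.54833926  1.75505014]
{'time_s': 0.1, 'joint_pos': array([-1.27951204e+00,  4.94115390e-01,  1.34603036e+00, -6.64966983e-06,
        1.30251729e+00, -9.54703175e-02]), 'dq': array([ 0.00175464, -0.00124355, -0.00112008,  0.00131549, -0.00152064,
        0.00045367]), 'joint_torque': array([-1.97621744e-04, -8.80234551e+01, -3.82547665e+01,  7.07004732e-02,
        4.81704064e-02, -1.17607105e-04]), 'ee_pos': array([ 0.2356719 , -0.57853955,  0.23841455]), 'tcp_rot': array([-3.14052653e+00, -9.56542585e-05,  3.86756319e-01]), 'wrist_force': array([ 0.61302683, -0.208319  , -0.21312443]), 'wrist_torque': array([-0.00842863,  0.03663714,  0.02002708]), 'finger_force': 0.0, 'grip_width': 0.09118614348854702}
```

View pics/scene0.png

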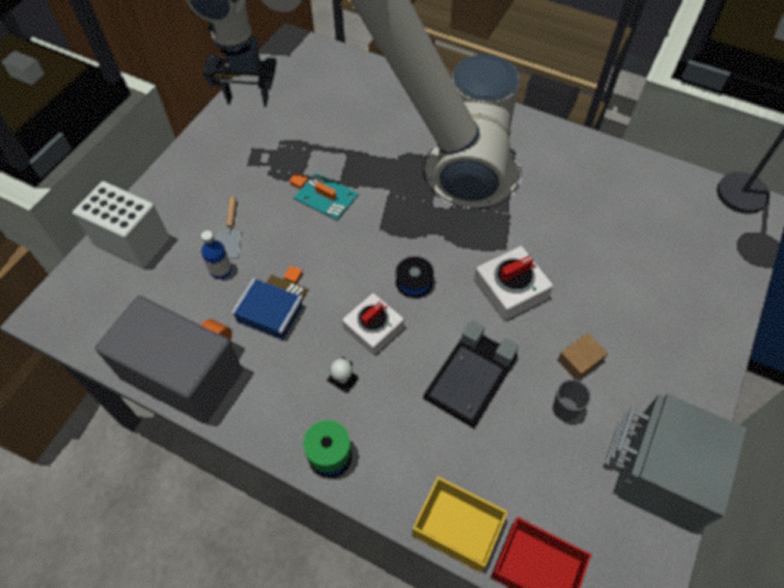

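View pics/top0.png

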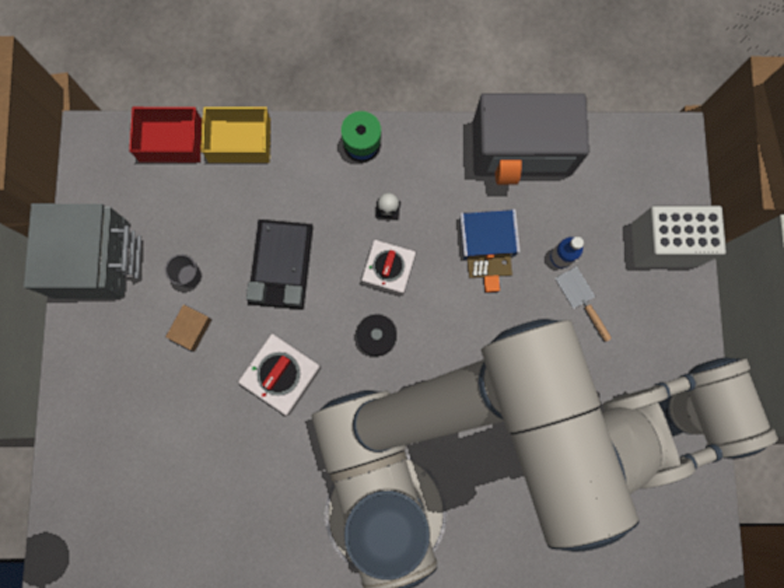

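The scene view (784 px scale) shows the dock at (470,378), the small knob at (373,317) and the rack at (268,305) with its tab at (293,273). In the top view the dock is at (280,265), the small knob at (388,265), the rack at (490,235) and the tab at (491,284). The turquoise decoy and the larger knob are separate from these.

```bash
cat > h.py <<'E'
import cv2,numpy as np
from workcell import camera_info
def cloud(n,d):
    i=camera_info(n);K,R,t=i["K"],i["R"],i["t"]
    v,u=np.mgrid[:d.shape[0],:d.shape[1]]
    c=np.stack([(u-K[0,2])/K[0,0]*d,(v-K[1,2])/K[1,1]*d,d],-1)
    w=(c-t)@R; w[d==0]=np.nan; return w
def ray(n,u,v,z):
    i=camera_info(n);K,R,t=i["K"],i["R"],i["t"]
    o=-R.T@t; r=R.T@np.linalg.inv(K)@np.array([u,v,1.]); return o+r*(z-o[2])/r[2]
def tri(a,b): # two-view point from (name,u,v) pairs
    A=[];B=[]
    for n,u,v in(a,b):
        i=camera_info(n);K,R,t=i["K"],i["R"],i["t"];P=K@np.c_[R,t]
        for q,r in((u,0),(v,1)): A.append(q*P[2,:3]-P[r,:3]);B.append(P[r,3]-q*P[2,3])
    return np.linalg.lstsq(np.array(A),np.array(B),rcond=None)[0]
def hsv(p): return cv2.cvtColor(p,cv2.COLOR_RGB2HSV)
def rect(w,m):
    q=w[m][:,:2]*1000
    (c,s,a)=cv2.minAreaRect(q.astype(np.float32)); return np.round(c,1),np.round(s,1),round(a,1),len(q)
E
python3 - <<'E'
from h import *
out=[]
for n in("scene","top"):
    z=np.load(f"pics/{n}0.npz");p,d=z["p"],z["d"];w=cloud(n,d);H=hsv(p);h,s,v=[H[...,k].astype(int) for k in range(3)]
    X,Y,Z=w[...,0],w[...,1],w[...,2]
    print(n)
    box=lambda x0,x1,y0,y1:(X>x0)&(X<x1)&(Y>y0)&(Y<y1)
    r=box(.5,.9,-.45,-.1)
    if 1:
        # rough global layout
        tm=(h<13)&(s>180)&(v>120)&(Z<.05)&(Z>.008)&box(.4,.8,-.4,-.1); print("tab",rect(w,tm),np.nanmedian(Z[tm]),np.nanpercentile(Z[tm],[5,95]))
        bm=(h>105)&(h<125)&(s>120)&(Z>.045)&(Z<.06)&box(.4,.9,-.4,-.1); print("roof",rect(w,bm),np.median(Z[bm]))
        rm=((h<5)|(h>174))&(s>150)&(Z>.083)&box(.45,.8,-.1,.15); print("knob",rect(w,rm),np.median(Z[rm]))
        wm=(s<60)&(v>120)&(Z>.045)&(Z<.055)&box(.45,.8,-.12,.12); print("boxtop",rect(w,wm),np.median(Z[wm]))
        gm=(Z>.06)&(Z<.075)&box(.4,.9,.1,.4)&(s<90); 
        k,l,st,_=cv2.connectedComponentsWithStats(gm.astype(np.uint8))
        for j in range(1,k):
            if st[j,4]>60: print("guard",rect(w,l==j),np.median(Z[l==j]))
        sm=(Z>.018)&(Z<.032)&box(.5,.9,.1,.4)&(v<90); 
        k,l,st,_=cv2.connectedComponentsWithStats(sm.astype(np.uint8))
        for j in range(1,k):
            if st[j,4]>200: print("seat",rect(w,l==j),np.median(Z[l==j]))
        pm=(Z>.032)&(Z<.055)&box(.5,.9,.1,.4)
        k,l,st,ce=cv2.connectedComponentsWithStats(pm.astype(np.uint8))
        for j in range(1,k):
            if st[j,4]>1: print("pin?",rect(w,l==j),ce[j])
S=np.load("pics/scene0.npz")["p"];T=np.load("pics/top0.npz")["p"]
a=cv2.resize(T[150:225,170:235],None,fx=5,fy=5,interpolation=2); b=cv2.resize(S[225:305,295:375],None,fx=5,fy=5,interpolation=2)
a=cv2.copyMakeBorder(a,0,max(0,b.shape[0]-a.shape[0]),0,0,0);im=np.clip(np.hstack([a,b]).astype(float)*1.8,0,255).astype(np.uint8)
cv2.imwrite("pics/dock.png",im[:,:,::-1])
E
```

```text
scene
tab (array([ 560.3, -267.3]), array([37. , 35.5]), 1.6, 77) 0.020390800690251672 [0.01545049 0.0250873 ]
roof (array([ 682.8, -264.3]), array([111.2, 119.9]), 3.8, 897) 0.05224804331494785
knob (array([600.2, -10.4]), array([20.7, 57.5]), 71.5, 71) 0.08955395581342786
boxtop (array([598.7, -10.2]), array([111. , 111.9]), 73.0, 464) 0.049913199707656626
guard (array([414.7, 259.5]), array([67.4, 28.7]), 89.7, 78) 0.06446280404605771
guard (array([523.1, 224.2]), array([40.9, 49.1]), 83.7, 148) 0.06712435485896846
guard (array([532.1, 315.2]), array([39.8, 48.8]), 85.0, 158) 0.06698417144558619
seat (array([611.5, 261.3]), array([140.9, 222.4]), 84.5, 2166) 0.024908264409649918
pin? (array([537.7, 231.2]), array([25.9, 51.3]), 33.6, 44) [335.75       243.63636364]
pin? (array([547.4, 314.9]), array([21. , 45.8]), 11.5, 39) [358.53846154 256.92307692]
pin? (array([592.9, 226.1]), array([7.7, 7.4]), 25.3, 11) [328.90909091 256.36363636]
pin? (array([675.3, 202.7]), array([3.5, 0. ]), -154.7, 2) [312.  274.5]
pin? (array([680.8, 260.9]), array([4.6, 0. ]), -110.7, 2) [327.5 283.5]
p
[... 2469 characters left out ...]
 [183.5 192. ]
pin? (array([579.1, 300.2]), array([3., 0.]), 173.7, 2) [189.  194.5]
pin? (array([561.6, 306.8]), array([4., 0.]), -173.9, 2) [187.  199.5]
pin? (array([563.2, 242.6]), array([3.2, 0. ]), 98.1, 2) [205.5 199. ]
pin? (array([559.2, 259.6]), array([2.8, 0. ]), 119.4, 2) [200.5 200. ]
pin? (array([549.8, 241.7]), array([5., 0.]), 139.4, 2) [205.5 202.5]
pin? (array([519.3, 312.1]), array([38.3, 35. ]), 84.2, 26) [186.07692308 213.53846154]
pin? (array([522.9, 203.6]), array([ 4.3, 25.3]), 84.2, 9) [215.88888889 209.77777778]
pin? (array([525.5, 268.3]), array([7.9, 1.7]), 62.9, 3) [198.         209.66666667]
pin? (array([502.4, 206.9]), array([2.4, 0. ]), 163.8, 2) [215.  215.5]
```

View pics/dock.png

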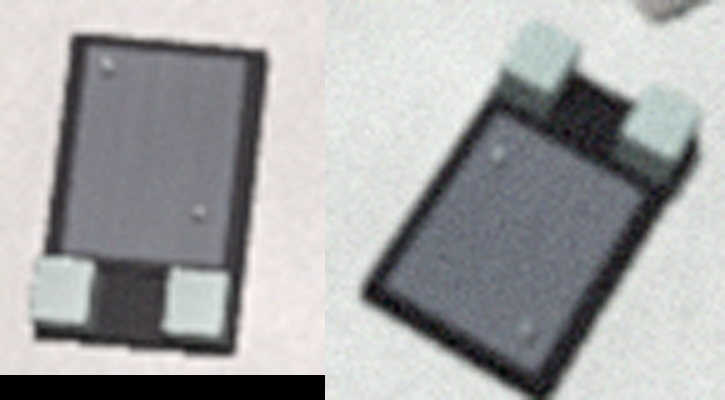

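The dock crop shows the pin tips in the top half at (107,66) and (198,212), and in the scene half at (498,154) and (526,329). The two cameras disagree by about 7 mm in x and 3 mm in y, so I start from their mean and later correct against the gripper. First I move above the tab.

Request:
servo_tool --series '[[[52, -21, 0], [0, 0, 0], -1], [[52, -21, 0], [0, 0, 0], -1], [[52, -21, 0], [0, 0, 0], -1], [[52, -21, 0], [0, 0, 0], -1], [[52, -21, 0], [0, 0, 0], -1], [[52, -21, 0], [0, 0, 0], -1], [[52, -21, 0], [0, 0, 0], -1], [[52, -21, 0], [0, 0, 0], -1]]'

```text
time_s: 1.1
ee_pos: [0.5587, -0.2648, 0.2387]
tcp_rot: [-3.141, 0.0, 0.387]
wrist_force: [-0.3, -0.2, -0.6]
grip_width: 0.0912
finger_force: 0.0
```

Request:
servo_tool --series '[[[0, 0, 0], [0, 0, -0.176], -1], [[0, 0, 0], [0, 0, -0.176], -1], [[0, 0, 0], [0, 0, -0.176], -1], [[0, 0, 0], [0, 0, -0.176], -1], [[0, 0, 0], [0, 0, -0.176], -1], [[0, 0, 0], [0, 0, -0.176], -1], [[0, 0, 0], [0, 0, -0.176], -1], [[0, 0, 0], [0, 0, -0.176], -1]]'

```text
time_s: 2.1
ee_pos: [0.5575, -0.2662, 0.2386]
tcp_rot: [-3.141, -0.001, 1.801]
wrist_force: [-0.1, 0.4, 0.4]
grip_width: 0.0909
finger_force: 0.0
```

Request:
servo_tool --series '[[[0, 0, 0], [0, 0, -0.176], -1], [[0, 0, 0], [0, 0, -0.176], -1], [[0, 0, 0], [0, 0, -0.176], -1], [[0, 0, 0], [0, 0, -0.176], -1], [[0, 0, 0], [0, 0, -0.176], -1], [[0, 0, 0], [0, 0, -0.176], -1], [[0, 0, 0], [0, 0, -0.176], -1], [[0, 0, 0], [0, 0, -0.176], -1]]'

```text
time_s: 3.1
ee_pos: [0.5575, -0.2662, 0.2386]
tcp_rot: [3.141, -0.001, -3.075]
wrist_force: [0.7, -0.0, 0.3]
grip_width: 0.0913
finger_force: 0.0
```

```bash
python3 - <<'E'
from h import *
from workcell import *
px={"58,38":(("top",191.0,162.8),("scene",334.8,290.4)),"-40,-38":(("top",209.2,192.0),("scene",329.2,255.4))}
for k,(a,b) in px.items(): print(k,np.round(tri(a,b)*1000,1),np.round(ray(*a,.047)*1000,1),np.round(ray(*b,.047)*1000,1))
for n in("scene","top"):
    p,d=camera(n);np.savez(f"pics/{n}1.npz",p=p,d=d);w=cloud(n,d);X,Y,Z=w[...,0],w[...,1],w[...,2];H=hsv(p)
    cen=[]
    tm=(H[...,0]<13)&(H[...,1]>170)&(Z<.028)&(Z>.008)&(X<.6)&(X>.45)&(abs(Y+.265)<.06)
    if tm.sum()>5:
        vv,uu=np.nonzero(tm); print(n,"tab",rect(w,tm),"px",uu.mean(),vv.mean())
    g=(abs(X-.557)<.12)&(abs(Y+.266)<.12)&(Z>.205)
    for a,b in((.205,.225),(.225,.25),(.25,.27),(.27,.3)):
        m=g&(Z>a)&(Z<b)
        if m.sum()>5: print(n,a,rect(w,m),"x",np.round(np.nanpercentile(X[m],[2,98])*1000),"y",np.round(np.nanpercentile(Y[m],[2,98])*1000))
E
```

```text
58,38 [692.9 294.   37.3] [689.7 294.2  47. ] [697.6 292.8  47. ]
-40,-38 [587.7 227.6  38.3] [585.2 228.6  47. ] [592.9 226.2  47. ]
scene tab (array([ 560.9, -268.2]), array([41. , 32.8]), 2.0, 61) px 208.98360655737704 195.59016393442624
scene 0.205 (array([ 559., -266.]), array([ 36.4, 107.2]), 3.2, 27) x [543. 580.] y [-318. -212.]
scene 0.225 (array([ 561.6, -266.8]), array([ 39.7, 113.2]), 5.5, 66) x [543. 581.] y [-320. -210.]
scene 0.25 (array([ 577.3, -266.9]), array([113.3,  34.4]), 78.8, 38) x [551. 585.] y [-325. -209.]
scene 0.27 (array([ 576.9, -259.6]), array([ 70.3, 170.7]), 17.4, 42) x [520. 601.] y [-338. -185.]
```

Request:
servo_tool --series '[[[0, -1, 60], [0, 0, 0], -1], [[0, 0, 60], [0, 0, 0], -1], [[0, 0, 50], [0, 0, 0], -1], [[0, 0, 25], [0, 0, 0], -1], [[0, 0, 15], [0, 0, 0], -1], [[0, 0, 0], [0, 0, 0], -1]]'

```text
time_s: 3.95
ee_pos: [0.5575, -0.2672, 0.0284]
tcp_rot: [3.141, -0.001, -3.082]
wrist_force: [-1.1, 0.1, -0.3]
grip_width: 0.0913
finger_force: 0.3
```

Request:
servo_tool --series '[[[0, 0, 0], [0, 0, 0], 1], [[0, 0, 0], [0, 0, 0], 1], [[0, 0, 0], [0, 0, 0], 1], [[0, 0, 0], [0, 0, 0], 1], [[0, 0, 0], [0, 0, 0], 1], [[0, 0, 0], [0, 0, 0], 1]]'

```text
time_s: 4.7
ee_pos: [0.558, -0.2675, 0.029]
tcp_rot: [-3.141, 0.001, -3.08]
wrist_force: [-1.2, 0.6, -0.4]
grip_width: 0.0355
finger_force: 30.0
```

Request:
servo_tool --series '[[[10, 0, 0], [0, 0, 0], 1], [[16, 0, 0], [0, 0, 0], 1], [[18, 0, 0], [0, 0, 0], 1], [[20, 0, 0], [0, 0, 0], 1], [[20, 0, 0], [0, 0, 0], 1], [[20, 0, 0], [0, 0, 0], 1], [[18, 0, 0], [0, 0, 0], 1], [[10, 0, 0], [0, 0, 0], 1]]'

```text
time_s: 5.7
ee_pos: [0.4247, -0.2754, 0.0291]
tcp_rot: [3.141, -0.0, -3.081]
wrist_force: [0.3, 0.8, -1.4]
grip_width: 0.0358
finger_force: 30.0
```

Request:
servo_tool --series '[[[0, 0, 0], [0, 0, 0], 1], [[0, 0, 0], [0, 0, 0], -1], [[0, 0, 0], [0, 0, 0], -1], [[0, 0, 0], [0, 0, 0], -1], [[0, 0, 0], [0, 0, 0], -1], [[0, 0, -50], [0, 0, 0], -1], [[0, 0, -60], [0, 0, 0], -1], [[0, 0, 0], [0, 0, 0], -1]]'

```text
time_s: 6.7
ee_pos: [0.4282, -0.2769, 0.1429]
tcp_rot: [-3.136, 0.006, -3.08]
wrist_force: [-0.8, 0.5, -1.4]
grip_width: 0.0913
finger_force: 0.0
```

```bash
cat > m.py <<'E'
from h import *
from workcell import *
import sys
o=get_obs();print(o["ee_pos"],o["tcp_rot"],o["grip_width"])
for n in("scene","top"):
    p,d=camera(n);np.savez(f"pics/{n}2.npz",p=p,d=d);w=cloud(n,d);X,Y,Z=w[...,0],w[...,1],w[...,2];H=hsv(p);h,s=H[...,0],H[...,1]
    org=(h<13)&(s>150)&(X>.35)&(X<.62)&(abs(Y+.27)<.1)
    for nm,m in(("tab",org&(Z>.012)&(Z<.026)&(X<.47)),("rib",org&(Z>.034)&(Z<.046)),("plate",(h>12)&(h<30)&(s>60)&(Z<.014)&(Z>.003)&(X>.4)&(X<.63)&(abs(Y+.27)<.09))):
        if m.sum()>5: print(n,nm,rect(w,m),np.median(Z[m]))
E
python3 m.py
```

```text
[ 0.42818772 -0.27694675  0.14291476] [-3.13618668  0.00604437 -3.08023375] 0.091339832167873
scene tab (array([ 426. , -274.3]), array([39.5, 37. ]), 7.7, 56) 0.02001114064476045
scene rib (array([ 524. , -269.6]), array([69.6, 14.8]), 4.7, 54) 0.03980568038252388
scene plate (array([ 507.5, -271.8]), array([180.7, 112.3]), 3.1, 570) 0.008080767650198606
top rib (array([ 542.1, -263.5]), array([ 5., 11.]), 60.9, 6) 0.039087553822272456
top plate (array([ 518.8, -246.2]), array([142.,  68.]), 3.3, 295) 0.008357280343435426
```

Request:
servo_tool --series '[[[-45, 1, 0], [0, 0, 0], -1], [[-48, 1, 0], [0, 0, 0], -1], [[0, 0, 40], [0, 0, 0], -1], [[0, 0, 40], [0, 0, 0], -1], [[0, 0, 17], [0, 0, 0], -1], [[0, 0, 7], [0, 0, 0], -1], [[0, 0, 0], [0, 0, 0], -1]]'

```text
time_s: 7.68
ee_pos: [0.5189, -0.2679, 0.0352]
tcp_rot: [-3.141, 0.0, -3.081]
wrist_force: [0.1, 0.6, 1.0]
grip_width: 0.0907
finger_force: 0.0
```

Request:
servo_tool --series '[[[-1, 0, -3], [0, 0, 0], -1], [[0, 0, 0], [0, 0, 0], 1], [[0, 0, 0], [0, 0, 0], 1], [[0, 0, 0], [0, 0, 0], 1], [[0, 0, 0], [0, 0, 0], 1], [[0, 0, 0], [0, 0, 0], 1], [[0, 0, 0], [0, 0, 0], 1], [[0, 0, 0], [0, 0, 0], 1]]'

```text
time_s: 8.68
ee_pos: [0.5196, -0.2676, 0.0379]
tcp_rot: [3.142, -0.0, -3.08]
wrist_force: [-0.2, -0.2, -0.5]
grip_width: 0.024
finger_force: 0.0
```

Request:
servo_tool --series '[[[0, 0, -10], [0, 0, 0], 1], [[0, 0, -30], [0, 0, 0], 1], [[0, 0, -50], [0, 0, 0], 1], [[0, 0, -50], [0, 0, 0], 1], [[0, 0, 0], [0, 0, 0], 1]]'

```text
time_s: 9.3
ee_pos: [0.5212, -0.2686, 0.1819]
tcp_rot: [-3.138, 0.005, -3.08]
wrist_force: [-0.4, -0.9, -5.1]
grip_width: 0.0157
finger_force: 30.0
```

```bash
cat > q.py <<'E'
from h import *
from workcell import *
o=get_obs();e=o["ee_pos"];print(e,o["tcp_rot"],o["grip_width"],o["finger_force"])
for n in("scene","top"):
    p,d=camera(n);np.savez(f"pics/{n}3.npz",p=p,d=d);w=cloud(n,d);X,Y,Z=w[...,0],w[...,1],w[...,2];H=hsv(p);h,s=H[...,0],H[...,1]
    near=(abs(X-e[0])<.14)&(abs(Y-e[1])<.1); zu=e[2]-.038
    g=(h>12)&(h<30)&(s>60)&near&(abs(Z-zu-.008)<.02)
    if g.sum()>30:
        q=w[g]; A=np.c_[q[:,:2],np.ones(len(q))]; f=np.linalg.lstsq(A,q[:,2],rcond=None)[0]
        print(n,"plate",rect(w,g),"z",np.median(Z[g]),"slope",f[:2])
    t=(h<13)&(s>150)&near&(X<e[0]-.06)&(abs(Z-zu-.012)<.03)
    if t.sum()>5: print(n,"tab",rect(w,t),np.median(Z[t]))
E
python3 q.py
```

```text
[ 0.52117355 -0.26856655  0.18188977] [-3.13772646  0.00527251 -3.08032896] 0.015736696253667484 29.998798370361328
scene plate (array([ 504.7, -268.5]), array([191.9, 115.1]), 2.6, 543) z 0.14459667584413657 slope [ 0.00457876 -0.01099416]
scene tab (array([ 432.2, -276. ]), array([ 9.6, 38.2]), 84.9, 8) 0.15398639155556798
top plate (array([ 527. , -261.2]), array([159.2,  33.1]), 45.9, 83) z 0.14120460025532483 slope [-0.0904597   0.07549764]
```

Request:
servo_tool --series '[[[-4, 15, 0], [0, 0, 0], 1], [[-8, 30, 0], [0, 0, 0], 1], [[-11, 40, 0], [0, 0, 0], 1], [[-12, 45, 0], [0, 0, 0], 1], [[-12, 45, 0], [0, 0, 0], 1], [[-13, 45, 0], [0, 0, 0], 1], [[-12, 45, 0], [0, 0, 0], 1], [[-12, 45, 0], [0, 0, 0], 1]]'

```text
time_s: 10.4
ee_pos: [0.5836, 0.0493, 0.1764]
tcp_rot: [3.141, -0.003, -3.08]
wrist_force: [0.3, 0.3, -5.3]
grip_width: 0.016
finger_force: 30.0
```

Request:
servo_tool --series '[[[-12, 45, 0], [0, 0, 0], 1], [[-12, 45, 0], [0, 0, 0], 1], [[-12, 42, 0], [0, 0, 0], 1], [[-11, 40, 0], [0, 0, 0], 1], [[-8, 27, 0], [0, 0, 0], 1], [[-4, 13, 0], [0, 0, 0.08], 1], [[0, 0, 0], [0, 0, 0.08], 1], [[0, 0, 0], [0, 0, 0], 1]]'

```text
time_s: 11.4
ee_pos: [0.6292, 0.2627, 0.1761]
tcp_rot: [-3.14, -0.003, 3.044]
wrist_force: [-0.8, 0.3, -4.8]
grip_width: 0.0158
finger_force: 30.0
```

```bash
python3 q.py; python3 - <<'E'
import numpy as np,cv2
S=np.load("pics/scene3.npz")["p"];T=np.load("pics/top3.npz")["p"]
a=cv2.resize(T[130:230,160:240],None,fx=5,fy=5,interpolation=2); b=cv2.resize(S[210:310,295:375],None,fx=5,fy=5,interpolation=2)
im=np.clip(np.hstack([a,b]).astype(float)*1.6,0,255).astype(np.uint8)
cv2.imwrite("pics/hover.png",im[:,:,::-1])
E
```

```text
[0.62917451 0.2627128  0.17613575] [-3.14049284e+00 -2.90184462e-03  3.04380482e+00] 0.01580363240175346 29.999504685401917
scene plate (array([631.9, 261.3]), array([109.5, 151.8]), 84.7, 679) z 0.13819792604501435 slope [-0.00611971  0.0004152 ]
```

View pics/hover.png

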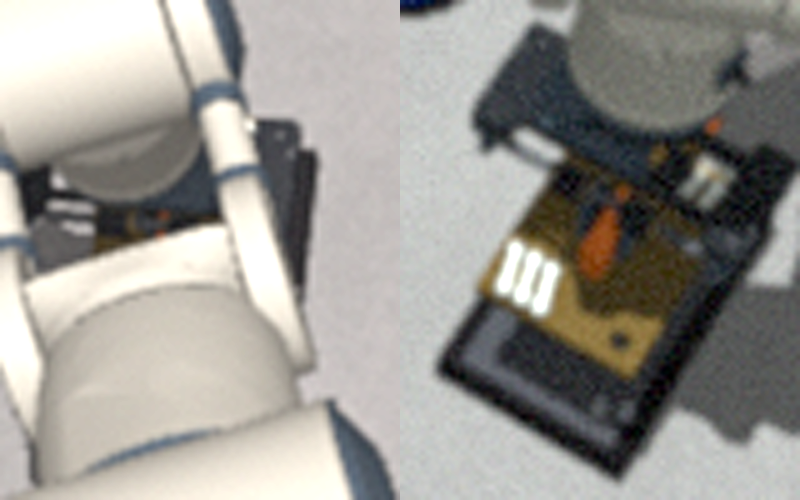

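The scene half shows the plate held level over the dock, with hole (58,38) at (620,340). In the top half the arm hides the plate. The plate has to go about +3.7 mm in x and -1.1 mm in y.

Request:
servo_tool --series '[[[-4, -1, 0], [0, 0, 0], 1], [[0, 0, 20], [0, 0, 0], 1], [[0, 0, 25], [0, 0, 0], 1], [[0, 0, 20], [0, 0, 0], 1], [[0, 0, 8], [0, 0, 0], 1], [[0, 0, 0], [0, 0, 0], 1], [[0, 0, 0], [0, 0, 0], 1]]'

```text
time_s: 12.38
ee_pos: [0.6349, 0.2609, 0.1059]
tcp_rot: [3.141, 0.001, 3.043]
wrist_force: [0.6, 0.3, -4.7]
grip_width: 0.0155
finger_force: 30.0
```

```bash
python3 q.py; python3 - <<'E'
import numpy as np,cv2
S=np.load("pics/scene3.npz")["p"]
im=np.clip(cv2.resize(S[230:310,295:375],None,fx=7,fy=7,interpolation=2).astype(float)*1.6,0,255).astype(np.uint8)
cv2.imwrite("pics/hover2.png",im[:,:,::-1])
E
```

```text
[0.63494818 0.26087799 0.10586266] [3.14101441e+00 1.31289658e-03 3.04287264e+00] 0.015504393879085875 29.99897003173828
scene plate (array([637., 259.]), array([110.3, 152.9]), 85.1, 637) z 0.06781408964886847 slope [-0.00635897  0.00033864]
```

View pics/hover2.png

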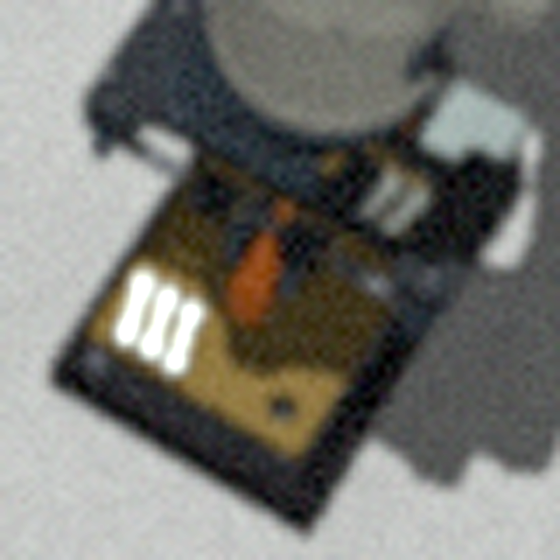

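The hole (58,38) is at (282,407) in this crop, and the plate sits above the dock. I compare the hole with the pin in the same view.

```bash
python3 - <<'E'
from h import *
S=np.load("pics/scene3.npz")["p"].astype(float).sum(2)
c=S[282:294,329:341]; 
wt=np.clip(np.median(S[286:292,338:344])-c,0,None); sub=wt[2:9,2:9]
vv,uu=np.mgrid[284:291,331:338]; wgt=np.where(sub>sub.max()*.4,sub,0)
u,v=(uu*wgt).sum()/wgt.sum(),(vv*wgt).sum()/wgt.sum(); print(u,v)
for z in(.068,): print(ray("scene",u,v,z)*1000, ray("scene",334.86,287.7,z)*1000)
print(ray("scene",334.8,290.4,.047)*1000)
from workcell import *
print(get_obs()["ee_pos"])
S=np.load("pics/scene0.npz")["p"].astype(int).sum(2); print(S[286:295,330:341]); print(S[251:260,324:335])
E
```

```text
334.9348370927318 287.4661654135338
[697.01786632 290.78585598  68.        ] [697.84615739 290.89392175  68.        ]
[697.61812884 292.77866892  47.        ]
[0.63481747 0.26084379 0.10584367]
[[200 200 191 201 190 192 200 191 190 204 197]
 [201 209 206 193 202 197 198 198 200 193 209]
 [181 193 194 191 207 214 206 201 187 202 198]
 [201 204 192 204 219 228 209 194 204 194 199]
 [198 197 196 210 238 242 214 189 201 201 194]
 [195 202 199 214 217 221 194 183 188 194 197]
 [195 204 189 200 199 185 161 176 203 199 180]
 [202 196 209 191 190 169 166 198 201 194 161]
 [196 192 212 197 185 186 176 205 203 178 129]]
[[ 80  81 112 160 198 199 214 209 204 198 205]
 [ 80  83 144 183 203 211 189 186 195 200 211]
 [ 95 146 170 197 215 200 199 192 199 195 198]
 [115 160 189 199 215 246 233 204 213 197 177]
 [154 180 195 202 233 265 242 205 190 194 189]
 [173 203 201 198 223 248 213 195 195 198 194]
 [195 197 203 188 191 197 173 181 194 204 188]
 [201 197 194 205 190 168 168 186 191 205 205]
 [199 207 197 198 182 190 193 196 199 209 196]]
```

```bash
python3 - <<'E'
from h import *
for n in("scene","top"):
    z=np.load(f"pics/{n}0.npz");p,d=z["p"],z["d"];w=cloud(n,d);X,Y,Z=w[...,0],w[...,1],w[...,2];S=p.astype(int).sum(2)
    i=camera_info(n);vv,uu=np.mgrid[:420,:560]
    m=((S>140)&(S<260)&(Z>.015)&(Z<.033)&(X>.53)&(X<.75)&(Y>.17)&(Y<.36)).astype(np.uint8)
    m=cv2.morphologyEx(m,cv2.MORPH_OPEN,np.ones((3,3),np.uint8))
    k,l,st,ce=cv2.connectedComponentsWithStats(m);j=1+st[1:,4].argmax()
    c,_=cv2.findContours((l==j).astype(np.uint8),0,1);c=max(c,key=len)[:,0].astype(float)
    q=np.array([ray(n,u,v,.025)[:2] for u,v in c])*1000
    print(n,st[j],cv2.minAreaRect(q.astype(np.float32)), "centroid",ray(n,*ce[j],.025)*1000)
# plate centroid now, scene same style
E
```

```text
scene [ 308  249   50   49 1369] ((633.2939453125, 258.8394775390625), (113.27294158935547, 150.82489013671875), 84.92247009277344) centroid [636.16398625 259.37461776  25.        ]
top [ 182  159   37   44 1217] ((630.853515625, 262.8198547363281), (115.35946655273438, 152.55613708496094), 84.54625701904297) centroid [630.75222416 262.70762664  25.        ]
```

Request:
servo_tool --series '[[[2, 0, 0], [0, 0, 0], 1], [[0, 0, 5], [0, 0, 0], 1], [[0, 0, 5], [0, 0, 0], 1], [[0, 0, 4], [0, 0, 0], 1], [[0, 0, 3], [0, 0, 0], 1], [[0, 0, 0], [0, 0, 0], 1]]'

```text
time_s: 13.22
ee_pos: [0.6323, 0.2609, 0.0876]
tcp_rot: [-3.141, -0.0, 3.043]
wrist_force: [-0.1, 0.1, -4.5]
grip_width: 0.0159
finger_force: 30.0
```

Request:
servo_tool --series '[[[0, 0, 3], [0, 0, 0], 1], [[0, 0, 3], [0, 0, 0], 1], [[0, 0, 0], [0, 0, 0], 1]]'

```text
time_s: 13.6
ee_pos: [0.6322, 0.2609, 0.0816]
tcp_rot: [-3.141, -0.0, 3.043]
wrist_force: [-0.1, 0.5, -5.3]
grip_width: 0.0155
finger_force: 30.0
```

Request:
servo_tool --series '[[[0, 0, 3], [0, 0, 0], 1], [[0, 0, 3], [0, 0, 0], 1], [[0, 0, 1], [0, 0, 0], 1], [[0, 0, 0], [0, 0, 0], 1]]'

```text
time_s: 14.1
ee_pos: [0.6323, 0.2609, 0.0748]
tcp_rot: [-3.141, -0.0, 3.043]
wrist_force: [-0.3, -0.1, -4.7]
grip_width: 0.0156
finger_force: 30.0
```

Request:
servo_tool --series '[[[0, 0, 2], [0, 0, 0], 1], [[0, 0, 1], [0, 0, 0], 1], [[0, 0, 1], [0, 0, 0], 1], [[0, 0, 0], [0, 0, 0], 1]]'

```text
time_s: 14.6
ee_pos: [0.6323, 0.2609, 0.0709]
tcp_rot: [-3.142, -0.0, 3.043]
wrist_force: [-0.2, -0.1, -5.4]
grip_width: 0.0158
finger_force: 30.0
```

```bash
python3 q.py
```

```text
[0.63232188 0.26093459 0.07085743] [-3.14157071e+00 -1.02642276e-04  3.04275836e+00] 0.015790968685709804 29.998987913131714
scene plate (array([636.5, 259.5]), array([125.7, 155.1]), 86.8, 655) z 0.03280791200585641 slope [-0.01264576  0.00822994]
```

Request:
servo_tool --series '[[[0, 0, 1], [0, 0, 0], 1], [[0, 0, 0], [0, 0, 0], 1], [[0, 0, 0], [0, 0, 0], 1]]'

```text
time_s: 15.08
ee_pos: [0.6325, 0.261, 0.0706]
tcp_rot: [3.141, 0.0, 3.043]
wrist_force: [-2.5, -0.6, 5.2]
grip_width: 0.0158
finger_force: 30.0
```

Request:
servo_tool --series '[[[0, 0, 0], [0, 0, 0], -1], [[0, 0, 0], [0, 0, 0], -1], [[0, 0, 0], [0, 0, 0], -1], [[0, 0, 0], [0, 0, 0], -1], [[0, 0, 0], [0, 0, 0], -1], [[0, 0, 0], [0, 0, 0], -1], [[0, 0, -15], [0, 0, 0], -1], [[0, 0, -50], [0, 0, 0], -1]]'

```text
time_s: 16.08
ee_pos: [0.631, 0.2605, 0.1341]
tcp_rot: [-3.14, -0.004, 3.043]
wrist_force: [1.0, 0.5, 0.3]
grip_width: 0.0903
finger_force: 0.0
```

Request:
servo_tool --series '[[[0, 0, -50], [0, 0, 0], -1], [[0, -55, 0], [0, 0, 0], -1], [[0, -55, 0], [0, 0, 0], -1], [[0, -55, 0], [0, 0, 0], -1], [[0, -55, 0], [0, 0, 0], -1], [[0, -50, 0], [0, 0, 0], -1], [[0, 0, 0], [0, 0, 0], -1], [[0, 0, 0], [0, 0, 0], -1]]'

```text
time_s: 17.08
ee_pos: [0.6059, -0.0076, 0.1857]
tcp_rot: [3.141, 0.001, 3.042]
wrist_force: [-0.2, 1.2, 0.4]
grip_width: 0.0914
finger_force: 0.0
```

```bash
python3 - <<'E'
from h import *
from workcell import *
o=get_obs();e=o["ee_pos"];print(e,o["tcp_rot"],o["grip_width"])
P=[]
for n in("scene","top"):
    p,d=camera(n);w=cloud(n,d);X,Y,Z=w[...,0],w[...,1],w[...,2];H=hsv(p);h,s=H[...,0],H[...,1]
    g=(h>12)&(h<30)&(s>60)&(Z>.02)&(Z<.05)&(X>.53)&(X<.75)&(abs(Y-.26)<.09)
    if g.sum()>30:
        q=w[g]; f=np.linalg.lstsq(np.c_[q[:,:2],np.ones(len(q))],q[:,2],rcond=None)[0]
        print(n,"plate",rect(w,g),"z",np.median(Z[g]),"slope",f[:2])
    rm=((h<6)|(h>172))&(s>150)&(Z>.08)&(Z<.1)&(X>.5)&(X<.7)&(abs(Y)<.08)
    if rm.sum()>5:print(n,"knob",rect(w,rm))
    P.append(np.clip(cv2.resize(p[110:250,150:380] if n=="top" else p[180:320,180:410],None,fx=3,fy=2.1*1,interpolation=2)*1.4,0,255).astype(np.uint8))
cv2.imwrite("pics/seated.png",np.vstack(P)[:,:,::-1])
E
```

```text
[ 0.60594724 -0.00755247  0.1856956 ] [3.14131884e+00 8.66455809e-04 3.04222208e+00] 0.09142429785577748
scene plate (array([622.3, 259.3]), array([118.6, 181.5]), 84.3, 1153) z 0.03200132125773718 slope [-0.00247429  0.00318689]
scene knob (array([600.4,  -9.9]), array([17.4, 59.1]), 72.9, 79)
top plate (array([621.4, 264.2]), array([116.7, 178.4]), 84.6, 1008) z 0.03282643372716229 slope [-0.01189119 -0.01229644]
top knob (array([607.4, -11.3]), array([16.9, 13.6]), 13.0, 13)
```

View pics/seated.png

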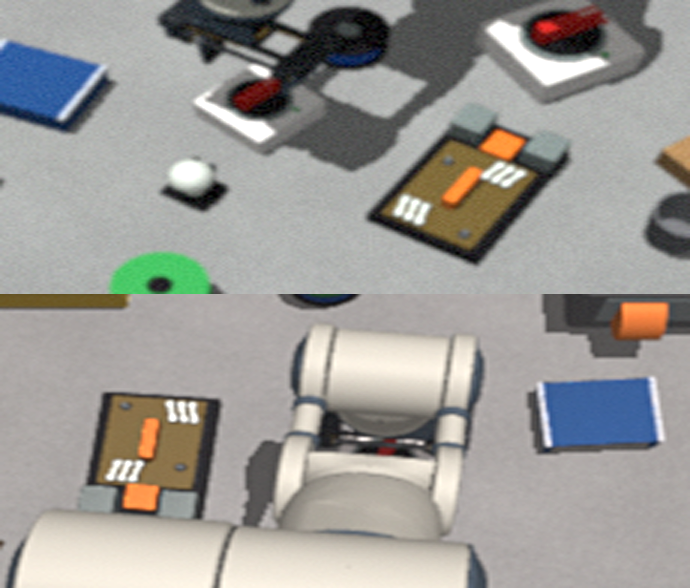

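The plate is down over both pins: they show through the holes at (448,160) and (465,233) in the upper half, and the top face measures 32.5 mm. Next is the small knob, centred at about (595,-9) mm with the bar at -17.3°.

Request:
servo_tool --series '[[[10, -3, 0], [0, 0, 0], -1], [[0, 0, 0], [0, 0, 0.1], -1], [[0, 0, 40], [0, 0, 0.1], -1], [[0, 0, 35], [0, 0, 0], -1], [[0, 0, 16], [0, 0, 0], -1], [[0, 0, 4], [0, 0, 0], -1], [[0, 0, 0], [0, 0, 0], -1], [[0, 0, 0], [0, 0, 0], -1]]'

```text
time_s: 18.18
ee_pos: [0.5961, -0.0098, 0.091]
tcp_rot: [3.141, 0.002, 2.843]
wrist_force: [1.3, 1.3, -0.1]
grip_width: 0.0913
finger_force: 0.0
```

Request:
servo_tool --series '[[[0, 0, 0], [0, 0, 0], 1], [[0, 0, 0], [0, 0, 0], 1], [[0, 0, 0], [0, 0, 0], 1], [[0, 0, 0], [0, 0, 0], 1], [[0, 0, 0], [0, 0, 0], 1], [[0, 0, 0], [0, 0, 0], 1], [[0, 0, 0], [0, 0, 0], 1], [[0, 0, 0], [0, 0, 0], 1]]'

```text
time_s: 19.18
ee_pos: [0.5957, -0.0092, 0.09]
tcp_rot: [3.141, 0.0, 2.842]
wrist_force: [-0.2, 3.4, -1.3]
grip_width: 0.0159
finger_force: 30.0
```

Request:
servo_tool --series '[[[0, 0, 0], [0, 0, 0], 1], [[0, 0, 0], [0, 0, 0.12], 1], [[0, 0, 0], [0, 0, 0.15], 1], [[0, 0, 0], [0, 0, 0.15], 1], [[0, 0, 0], [0, 0, 0.15], 1], [[0, 0, 0], [0, 0, 0.15], 1], [[0, 0, 0], [0, 0, 0.15], 1], [[0, 0, 0], [0, 0, 0.12], 1]]'

```text
time_s: 20.18
ee_pos: [0.5947, -0.0101, 0.0899]
tcp_rot: [-3.14, 0.0, 1.849]
wrist_force: [-5.3, -5.0, 4.7]
grip_width: 0.016
finger_force: 30.0
```

```bash
python3 -c "
from workcell import *
o=get_obs();print(o['wrist_torque'],o['tcp_rot'],o['grip_width'],o['finger_force'],o['wrist_force'])"
```

```text
[-0.89240353  0.9951543   0.15291387] [-3.13997617e+00  2.02877632e-04  1.84866661e+00] 0.01598451248497513 29.994291365146637 [-5.27106909 -4.9673463   4.67418027]
```

Request:
servo_tool --series '[[[0, 0, 0], [0, 0, 0.1], 1], [[0, 0, 0], [0, 0, 0.08], 1], [[0, 0, 0], [0, 0, 0.03], 1], [[0, 0, 0], [0, 0, 0], 1], [[0, 0, 0], [0, 0, 0], 1]]'

```text
time_s: 20.8
ee_pos: [0.5944, -0.0102, 0.0899]
tcp_rot: [-3.139, 0.001, 1.643]
wrist_force: [-5.9, -4.8, 6.9]
grip_width: 0.0161
finger_force: 30.0
```

```bash
python3 -c "
from workcell import *
o=get_obs();print(o['wrist_torque'],o['tcp_rot'],o['grip_width'],o['finger_force'],o['wrist_force'])"
```

```text
[-0.90699705  1.1306802   0.29535366] [-3.13947421e+00  5.25778283e-04  1.64322625e+00] 0.016058490015768524 29.999197125434875 [-5.85121424 -4.84636963  6.90623014]
```

Request:
servo_tool --series '[[[0, 0, 0], [0, 0, 0], -1], [[0, 0, 0], [0, 0, 0], -1], [[0, 0, 0], [0, 0, 0], -1], [[0, 0, 0], [0, 0, 0], -1], [[0, 0, 0], [0, 0, 0], -1], [[0, 0, 0], [0, 0, 0], -1], [[0, 0, -40], [0, 0, 0], -1], [[0, 0, -60], [0, 0, 0], -1]]'

```text
time_s: 21.8
ee_pos: [0.5945, -0.0094, 0.1897]
tcp_rot: [-3.138, -0.001, 1.643]
wrist_force: [1.5, -0.2, 0.2]
grip_width: 0.0906
finger_force: 0.0
```

Request:
servo_tool --series '[[[0, 0, -30], [0, 0, 0], -1], [[-50, 0, 0], [0, 0, 0], -1], [[-50, 0, 0], [0, 0, 0], -1], [[-50, 0, 0], [0, 0, 0], -1], [[0, 0, 0], [0, 0, 0], -1], [[0, 0, 0], [0, 0, 0], -1]]'

```text
time_s: 22.55
ee_pos: [0.6061, -0.159, 0.2198]
tcp_rot: [-3.141, -0.001, 1.642]
wrist_force: [-0.0, 0.3, -0.3]
grip_width: 0.0914
finger_force: 0.0
```

```bash
python3 - <<'E'
from h import *
from workcell import *
print(get_obs()["ee_pos"])
for n in("scene","top"):
    p,d=camera(n);w=cloud(n,d);X,Y,Z=w[...,0],w[...,1],w[...,2];H=hsv(p);h,s=H[...,0],H[...,1]
    rm=((h<6)|(h>172))&(s>150)&(Z>.08)&(Z<.1)&(X>.5)&(X<.7)&(abs(Y)<.08)
    if rm.sum()>5:print(n,"knob",rect(w,rm))
    g=(h>12)&(h<30)&(s>60)&(Z>.02)&(Z<.05)&(X>.53)&(X<.75)&(abs(Y-.26)<.09)
    if g.sum()>30:print(n,"plate",rect(w,g),np.median(Z[g]))
E
```

```text
[ 0.60613426 -0.1589977   0.21977502]
scene knob (array([600.7,  -9.3]), array([17.4, 62.1]), 72.1, 83)
scene plate (array([626. , 258.8]), array([119.9, 181.2]), 85.7, 1152) 0.0322367445953884
top knob (array([590.5,  -8.1]), array([15.7, 61.6]), 73.6, 63)
top plate (array([621.6, 264.1]), array([117. , 176.9]), 84.0, 976) 0.032530391951564694
```

The knob is back at rest and the plate is still seated, so I hand in.

```bash
python3 -c "
from workcell import *
print(finish_job())"
```

```text
the job is handed in; nothing more can be done
None
```

The job is handed in, with no verdict returned: the plate was slid out, regripped by its rib and set on both dock pins (top face at about 32.5 mm), and the small red knob was turned about 1.2 rad to its stop and measured back at rest.

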